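Return the pump drive gears to their plates by tooth count

TASK

The four drive gears of the pump test bench have been left lying about, one of them on another gear's plate. Put each gear, flat and hub up, on the plate whose painted outline has the same number of teeth, centred on the outline to within about a centimetre, and let it go. Do not disturb the blue measuring cup or the wrench.

Things in the scene. Friction and masses are not known exactly. Their poses are not given: they have to be found in the camera images.
- gear10_mid (a point): steel spur gear with 10 teeth: disc 46 mm over the teeth, 12 mm thick, lying flat, with a round hub 24 mm in diameter standing 30 mm above the disc's centre; 42 mm tall in all, about 0.15 kg. Point: on the axis half-way up, 21 mm above the underside, 9 mm above the disc's upper face; z up along the axis. Take it by the hub from above. Starts hub up, underside 4 mm above the bench, on the 4 mm black mat or on a plate.
- gear14_mid (a point): steel spur gear with 14 teeth: disc 61 mm over the teeth, 12 mm thick, lying flat, with a round hub 24 mm in diameter standing 30 mm above the disc's centre; 42 mm tall in all, about 0.24 kg. Point: on the axis half-way up, 21 mm above the underside, 9 mm above the disc's upper face; z up along the axis. Take it by the hub from above. Starts hub up, underside 4 mm above the bench, on the 4 mm black mat or on a plate.
- gear18_mid (a point): steel spur gear with 18 teeth: disc 76 mm over the teeth, 12 mm thick, lying flat, with a round hub 24 mm in diameter standing 30 mm above the disc's centre; 42 mm tall in all, about 0.36 kg. Point: on the axis half-way up, 21 mm above the underside, 9 mm above the disc's upper face; z up along the axis. Take it by the hub from above. Starts hub up, underside 4 mm above the bench, on the 4 mm black mat or on a plate.
- gear24_mid (a point): steel spur gear with 24 teeth: disc 99 mm over the teeth, 12 mm thick, lying flat, with a round hub 24 mm in diameter standing 30 mm above the disc's centre; 42 mm tall in all, about 0.55 kg. Point: on the axis half-way up, 21 mm above the underside, 9 mm above the disc's upper face; z up along the axis. Take it by the hub from above. Starts hub up, underside 4 mm above the bench, on the 4 mm black mat or on a plate.
- plate10: fixed round navy-blue plate, 116 mm in diameter, 4 mm thick, with a yellow painted outline (filled silhouette) of a gear with 10 teeth, 46 mm over the teeth, concentric with it. Origin: centre of its underside, at bench height; z up. Empty at the start.
- plate14: fixed round navy-blue plate, 116 mm in diameter, 4 mm thick, with a yellow painted outline (filled silhouette) of a gear with 14 teeth, 61 mm over the teeth, concentric with it. Origin: centre of its underside, at bench height; z up. Empty at the start.
- plate18: fixed round navy-blue plate, 116 mm in diameter, 4 mm thick, with a yellow painted outline (filled silhouette) of a gear with 18 teeth, 76 mm over the teeth, concentric with it. Origin: centre of its underside, at bench height; z up. Empty at the start.
- plate24: fixed round navy-blue plate, 116 mm in diameter, 4 mm thick, with a yellow painted outline (filled silhouette) of a gear with 24 teeth, 99 mm over the teeth, concentric with it. Origin: centre of its underside, at bench height; z up. At the start one of the three smaller gears (10, 14 or 18 teeth) stands on this plate, with the outline showing around it.
- jar: blue open plastic measuring cup, 72 mm in diameter, 85 mm tall, standing on the bench at the left of the work; origin at the centre of its underside. Not to be disturbed.
- wrench: steel wrench, 170 mm long, lying on the bench at the right of the work; x along its length. Not to be disturbed.
Mind the look-alikes: they are no part of the job. What is shaped like the part that bears gear14_mid but brown or orange is not meant. What is shaped like the part that bears gear24_mid but pink is not meant.

How it is judged:
At the end, for the whole second after the job is handed in: Each of the four gears lies flat and hub up on the plate with its own tooth count (axis within 12 mm of the plate's centre, at resting height within 5 mm, tilt under 0.1 rad), at rest (horizontal distance between gear10_mid and plate10 below 0.012 m and z of gear10_mid in the frame of plate10 between 0.02 and 0.03 m and angle between each of gear10_mid, gear14_mid, gear18_mid, gear24_mid's own z axis and vertical below 0.1 rad and linear speed of each of gear10, gear14, gear18, gear24 below 0.02 m/s and horizontal distance between gear14_mid and plate14 below 0.012 m and z of gear14_mid in the frame of plate14 between 0.02 and 0.03 m and horizontal distance between gear18_mid and plate18 below 0.012 m and z of gear18_mid in the frame of plate18 between 0.02 and 0.03 m and horizontal distance between gear24_mid and plate24 below 0.012 m and z of gear24_mid in the frame of plate24 between 0.02 and 0.03 m); the robot touches nothing.
It fails at once if the measuring cup is moved by more than 20 mm or tipped (distance of jar from where it was at the start of the episode above 0.02 m or angle between jar's own z axis and vertical above 0.3 rad).
It fails at once if the wrench is moved by more than 20 mm (distance of wrench from where it was at the start of the episode above 0.02 m).
It also fails if it takes over 96 s, if anything falls off the work surface, if the arm or the gripper's body presses on something with over 40 N, if the wrist force passes 120 N, or if a joint passes its speed limit or range.

ROBOT

A 6-joint arm with a two-finger parallel gripper is mounted at the origin on the work surface. World frame = base frame: x ahead of the robot, y to its left, z up, the work surface at z = 0. Lengths are in m, angles in rad, forces in N, time in s.
With the tool pointing down it reaches from about 0.325 to 0.85 m from the base axis. Payload 4.4 kg.
Tool frame: the origin (TCP) lies midway between the tips of the shut fingers; the grasp point (between the pads) lies 19 mm behind it (arm.grip_point_offset is the distance from the TCP to the grasp point, in m); z points along the fingers, y is the line along which they close (so a half turn about z gives the same grasp; the last joint's range is limited). The gripper opens to 94 mm and grips with 3 to 60 N. Pads are 16 mm wide; open, the fingers measure 119 mm over their backs; the gripper's body (75 mm by 177 mm) begins 78 mm behind the grasp point.
Start: joints at [-1.29, 0.207, 1.542, -0, 1.393, -0.15], TCP at [0.24, -0.522, 0.205] pointing down, gripper open.
Joint ranges: [-2.73, 2.73], [-0.86, 2.22], [0.23, 2.46], [-1.11, 4.25], [0.08, 2.63], [-2.82, 2.82]. Speed limits (rad/s): [2.79, 2.79, 3.14, 3.14, 3.14, 3.14].

INTERFACE

Orientations are given as a unit quaternion [w, x, y, z].
In Python, from bench import arm gives the robot as it stands.
- The arm moves only by the tool apply_moves, never from a script. Its argument "commands" is a list of rows, each an object with "turn": the turn, a rotation vector about the world's x, y, z in degrees, a list of three; "slide": the shift along the world's x, y, z in mm, a list of three; "hand": the opening, from 0 (shut) to 1 (fully open). In form: [{"turn": [ax, ay, az], "slide": [tx, ty, tz], "hand": hand}, ...]. A call has 1 to 8 rows; each row is the pose to reach, as a shift and turn from the pose commanded when the call began; what a row does not reach only later rows make up. A row lasts 1/8 s, in which the tool goes at most 62.5 mm and 10.7 degrees, less where a joint would pass 70% of its speed; a pose out of reach is approached as far as the arm can. A call with a gripper value outside its range is refused whole. The fingers move at their own pace and stop on an object; "grip_force" is the grip in N (left out, the last holds). Time passes only in rows, so rows that repeat a pose let the fingers close. It gives the time, the measured TCP pose, the force, the opening and the grip force at its end, in the units of the state.
- arm.read_state(): the state, without advancing time (a new reading comes with each control period).
- arm.camera(name): name is "scene" or "top" or "wrist"; returns a dict with "frame" (480x640x3 uint8, red, green, blue), "fx", "fy", "cx", "cy" (pixels), "R" (3x3) and "t" (3): a world point X has camera coordinates R X + t. Camera axes: x right, y down, z forward; pixel columns grow to the right and rows downward; lengths in m; the calibration is good to about 2 mm. A picture is of the moment at which its call begins. There is no depth.
- arm.job_done(): hands the job in; it is judged then, once.
The state is a dict: "time_s": time; "q": joint angles; "qvel": joint speeds; "joint_torque": joint torques, N m; "eef_pos": TCP position; "tool_rot": TCP orientation; "contact_force": force on the tool from outside, world axes, zero at the start; "wrist_torque": the same for the moment, N m; "grip_width": finger opening in m; "gripper_force": force on a finger pad.
Only numpy, scipy, OpenCV 4.12 (cv2) and the standard library are available. Lean on these libraries where they do the work, as an engineer would, in place of code of your own. Each camera call takes 0.05 s, during which the arm holds its last target. There are 200 camera calls.

## Working session

There is one attempt and no reset: what is moved stays moved. The work goes in short steps, Python scripts to look and compute and a tool call to move; the robot and the scene stay as the last step left them, time stands still between calls to the robot, and variables do not carry over. Pictures are saved under pics/ and viewed, at most 14 in all, crops included, and the job is handed in when it is done.

Besides the shell and the picture viewer there is one more tool, called after "Call:" in YAML: its name, and indented under it one key for each argument. apply_moves: Moves the arm, as the interface text tells. Its arguments: {"type":"object","properties":{"commands":{"type":"array"},"grip_force":{"type":"number"}},"required":["commands"]}

```bash
mkdir -p pics; cat > h.py <<'E'
import numpy as np, cv2
from bench import arm
def shot(name,fn):
    c=arm.camera(name); cv2.imwrite(fn,c["frame"][:,:,::-1]); return c
def ray(c,u,v,z):
    R=np.array(c["R"]);t=np.array(c["t"]);o=-R.T@t
    d=R.T@np.array([(u-c["cx"])/c["fx"],(v-c["cy"])/c["fy"],1]); return o+d*(z-o[2])/d[2]
E
python3 - <<'E'
from h import *
import pickle
for n in ("top","scene"):
    c=shot(n,f"pics/{n}1.png"); pickle.dump(c,open(n+".pkl","wb")); R=np.array(c["R"]); print(n,-R.T@c["t"],R[2],c["fx"])
s=arm.read_state(); print(s["eef_pos"],s["tool_rot"],s["time_s"])
E
```

```text
top [0.34002903 0.00452116 0.93018211] [ 0.14151156 -0.00745818 -0.98990851] 439.7202111391094
scene [1.08628306 0.33307772 0.74114661] [-0.63087484 -0.32606335 -0.70404519] 475.3933030436068
[ 0.23988031 -0.52176499  0.20442488] [-1.02639544e-03  9.76890151e-01  2.13739498e-01 -8.23028213e-05] 0.1
```

View pics/top1.png

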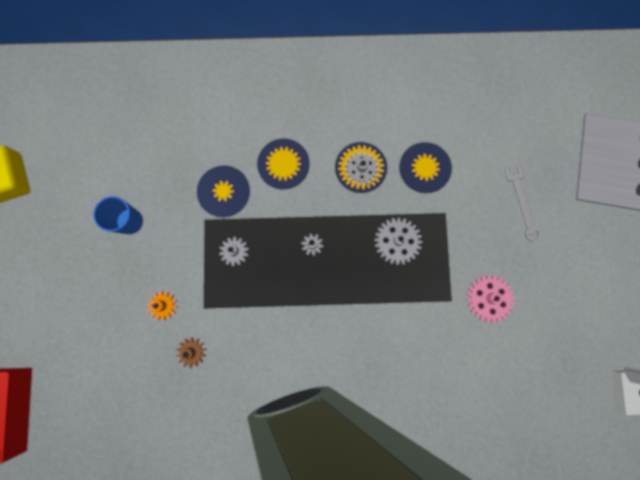

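View pics/scene1.png

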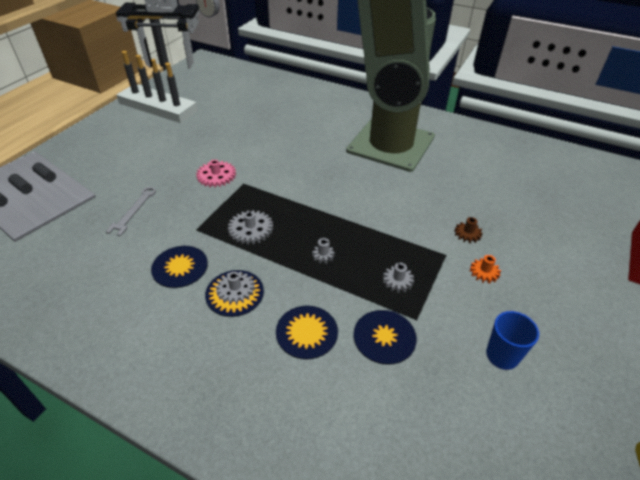

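The top view shows the plates left to right: 10 at (223,191), 18 at (283,163), 24 at (361,167) with a smaller gear on it, and 14 at (425,167). The gears on the mat are 14 at (234,251), 10 at (312,245) and 24 at (398,241). The cup is at (113,213) and the wrench at (523,203).

```bash
python3 - <<'E'
from h import *
import pickle
c=pickle.load(open("top.pkl","rb")); f=c["frame"]; hsv=cv2.cvtColor(f,cv2.COLOR_RGB2HSV)
roi=np.zeros(f.shape[:2],np.uint8); roi[130:320,190:460]=1
H,S,V=cv2.split(hsv)
def obj(m,z,n,amin):
    cs,_=cv2.findContours((m&roi).astype(np.uint8),cv2.RETR_EXTERNAL,cv2.CHAIN_APPROX_NONE)
    for k in cs:
        if cv2.contourArea(k)<amin: continue
        (u,v),r=cv2.minEnclosingCircle(k); h=cv2.convexHull(k); M=cv2.moments(h); u,v=M["m10"]/M["m00"],M["m01"]/M["m00"]
        p=ray(c,u,v,z); e=ray(c,u+r,v,z); print(n,np.round([u,v]),"xyz mm",np.round(p*1000,1),"diam",round(2000*np.linalg.norm(e-p)))
obj(((H>105)&(H<135)&(S>90)).astype(np.uint8),.004,"plate",300)
obj(((H>15)&(H<35)&(S>120)).astype(np.uint8),.004,"yellow",80)
g=((S<45)&(V>85)).astype(np.uint8)
g2=g.copy(); g2[:219]=0; g2[:, :209]=0; g2[:,442:]=0; g2[298:]=0
obj(g2,.016,"gear mat",80)
g3=g.copy(); y,x=np.mgrid[:480,:640]; g3[(x-361)**2+(y-167)**2>22**2]=0
obj(g3,.016,"gear plate",80)
E
```

```text
plate [223. 191.] xyz mm [589.8 219.6   4. ] diam 109
plate [425. 167.] xyz mm [ 631.  -220.7    4. ] diam 108
plate [283. 164.] xyz mm [647.8  89.2   4. ] diam 107
yellow [223. 190.] xyz mm [591.1 219.7   4. ] diam 46
yellow [425. 167.] xyz mm [ 632.1 -221.2    4. ] diam 60
yellow [283. 163.] xyz mm [648.8  89.    4. ] diam 75
yellow [360. 165.] xyz mm [641.1 -78.4   4. ] diam 98
gear mat [233. 251.] xyz mm [457.4 194.3  16. ] diam 63
gear mat [312. 244.] xyz mm [466.7  30.   16. ] diam 47
gear mat [398. 241.] xyz mm [ 469.  -151.1   16. ] diam 101
gear plate [362. 168.] xyz mm [629.3 -81.   16. ] diam 70
```

Call:
apply_moves:
  commands:
    - {"turn": [0,0,0],"slide": [380,441,-40],"hand": 0.6}
    - {"turn": [0,0,0],"slide": [380,441,-40],"hand": 0.6}
    - {"turn": [0,0,0],"slide": [380,441,-40],"hand": 0.6}
    - {"turn": [0,0,0],"slide": [380,441,-40],"hand": 0.6}
    - {"turn": [0,0,0],"slide": [380,441,-40],"hand": 0.6}
    - {"turn": [0,0,0],"slide": [380,441,-40],"hand": 0.6}
    - {"turn": [0,0,0],"slide": [380,441,-40],"hand": 0.6}
    - {"turn": [0,0,0],"slide": [380,441,-40],"hand": 0.6}

```text
time_s: 1.1
eef_pos: [0.5665, -0.1428, 0.1706]
tool_rot: [-0.0, 0.977, 0.214, -0.0]
contact_force: [1.2, -0.5, 0.8]
grip_width: 0.056
gripper_force: 0.0
```

Call:
apply_moves:
  commands:
    - {"turn": [0,0,0],"slide": [0,0,0],"hand": 0.6}

```text
time_s: 1.23
eef_pos: [0.5671, -0.1406, 0.17]
tool_rot: [-0.001, 0.976, 0.217, -0.0]
contact_force: [-0.4, -0.1, 0.0]
grip_width: 0.0562
gripper_force: 0.0
```

Call:
apply_moves:
  commands:
    - {"turn": [0,0,0],"slide": [62,60,-5],"hand": 0.6}
    - {"turn": [0,0,0],"slide": [62,60,-5],"hand": 0.6}
    - {"turn": [0,0,0],"slide": [62,60,-5],"hand": 0.6}
    - {"turn": [0,0,0],"slide": [62,60,-5],"hand": 0.6}

```text
time_s: 1.72
eef_pos: [0.6266, -0.0859, 0.1659]
tool_rot: [0.0, 0.977, 0.213, -0.001]
contact_force: [-0.5, 0.7, 0.4]
grip_width: 0.0562
gripper_force: 0.0
```

```bash
python3 - <<'E'
from h import *
import pickle
c=shot("wrist","pics/w1.png"); pickle.dump(c,open("w1.pkl","wb")); R=np.array(c["R"]); print(-R.T@c["t"],R[2],c["fx"])
E
```

```text
[ 0.68942614 -0.05662098  0.34474315] [-0.21734834 -0.10072282 -0.97088342] 399.4639741780019
```

View pics/w1.png

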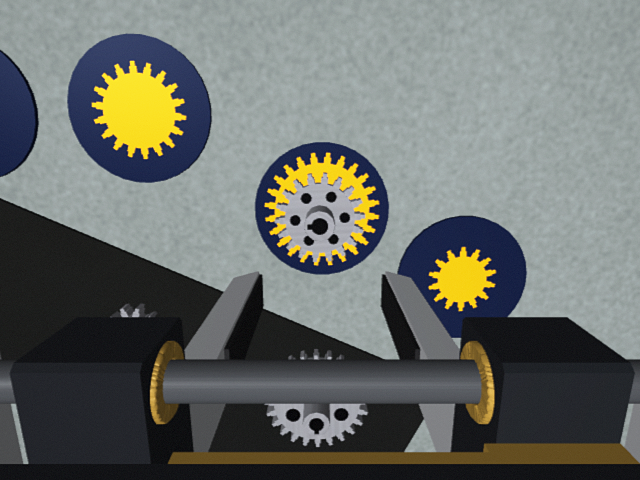

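Wrist view: plate 24 at (322,208) with the 18-tooth gear on it (hub bore at (320,226)), plate 18 at (140,108) and plate 14 at (462,276).

```bash
cat >> h.py <<'E'
def plates(c):
    hsv=cv2.cvtColor(c["frame"],cv2.COLOR_RGB2HSV); H,S,V=cv2.split(hsv)
    m=(((H>105)&(H<135)&(S>90))|((H>15)&(H<35)&(S>150)&(V>150))).astype(np.uint8); m[430:]=0
    for k in cv2.findContours(m,cv2.RETR_EXTERNAL,cv2.CHAIN_APPROX_NONE)[0]:
        if cv2.contourArea(k)<3000: continue
        x,y,w,h=cv2.boundingRect(k)
        (u,v),a,_=cv2.fitEllipse(cv2.convexHull(k)); print("plate",round(u),round(v),np.round(a),"edge" if x==0 or y==0 or x+w==640 else "",np.round(ray(c,u,v,.004)*1000,1))
def bore(c,u,v,r=12,z=.046):
    g=cv2.cvtColor(c["frame"],cv2.COLOR_RGB2GRAY); w=g[v-r:v+r+1,u-r:u+r+1]; yy,xx=np.nonzero(w<70)
    uu,vv=u-r+xx.mean(),v-r+yy.mean(); print("bore",uu,vv,len(xx),np.round(ray(c,uu,vv,z)*1000,1))
E
python3 - <<'E'
from h import *
import pickle
c=pickle.load(open("w1.pkl","rb")); plates(c); bore(c,320,226); bore(c,316,424)
E
```

```text
plate 462 276 [119. 130.]  [ 634.6 -220.4    4. ]
plate 321 208 [132. 133.]  [638.6 -80.    4. ]
plate -27 107 [119. 148.] edge [595.8 211.4   4. ]
plate 139 108 [137. 154.]  [651.4  88.9   4. ]
bore 319.0 226.54032258064515 248 [630.9 -81.5  46. ]
bore 317.3666666666667 423.15555555555557 180 [ 471.5 -152.7   46. ]
```

Call:
apply_moves:
  commands:
    - {"turn": [0,0,0],"slide": [0,0,-60],"hand": 0.6}
    - {"turn": [0,0,0],"slide": [0,0,-90],"hand": 0.6}
    - {"turn": [0,0,0],"slide": [0,0,-90],"hand": 0.6}
    - {"turn": [0,0,0],"slide": [0,0,-90],"hand": 0.6}

```text
time_s: 2.28
eef_pos: [0.6286, -0.0857, 0.078]
tool_rot: [0.001, 0.977, 0.213, 0.001]
contact_force: [0.1, 0.3, 0.1]
grip_width: 0.0562
gripper_force: 0.0
```

Call:
apply_moves:
  commands:
    - {"turn": [0,0,0],"slide": [2,4,-30],"hand": 0.6}
    - {"turn": [0,0,0],"slide": [2,4,-56],"hand": 0.6}
    - {"turn": [0,0,0],"slide": [2,4,-56],"hand": 0.6}
    - {"turn": [0,0,0],"slide": [2,4,-56],"hand": 0.1}
    - {"turn": [0,0,0],"slide": [2,4,-56],"hand": 0.1}
    - {"turn": [0,0,0],"slide": [2,4,-56],"hand": 0.1}
    - {"turn": [0,0,0],"slide": [2,4,-56],"hand": 0.1}
    - {"turn": [0,0,0],"slide": [2,4,-56],"hand": 0.1}
  grip_force: 25

```text
time_s: 3.28
eef_pos: [0.6306, -0.0811, 0.0212]
tool_rot: [0.001, 0.977, 0.214, 0.001]
contact_force: [0.1, 0.1, 4.3]
grip_width: 0.0234
gripper_force: 25.0
```

Call:
apply_moves:
  commands:
    - {"turn": [0,0,0],"slide": [0,0,40],"hand": 0.1}
    - {"turn": [0,0,0],"slide": [0,0,60],"hand": 0.1}
    - {"turn": [0,0,0],"slide": [7,57,60],"hand": 0.1}
    - {"turn": [0,0,0],"slide": [14,115,60],"hand": 0.1}
    - {"turn": [0,0,0],"slide": [20,170,60],"hand": 0.1}
    - {"turn": [0,0,0],"slide": [20,170,60],"hand": 0.1}
    - {"turn": [0,0,0],"slide": [20,170,60],"hand": 0.1}
    - {"turn": [0,0,0],"slide": [20,170,60],"hand": 0.1}

```text
time_s: 4.28
eef_pos: [0.6494, 0.088, 0.0797]
tool_rot: [0.0, 0.977, 0.213, -0.0]
contact_force: [-0.5, 0.8, -3.2]
grip_width: 0.0235
gripper_force: 25.0
```

```bash
python3 - <<'E'
from h import *
c=shot("wrist","pics/w2.png"); plates(c); print(arm.read_state()["eef_pos"])
E
```

```text
plate 545 326 [ 82. 145.]  [663.6 -75.8   4. ]
plate 321 245 [169. 174.]  [651.9  89.8   4. ]
plate 104 242 [162. 184.]  [594.5 220.2   4. ]
[0.64954502 0.08791192 0.07986461]
```

View pics/w2.png

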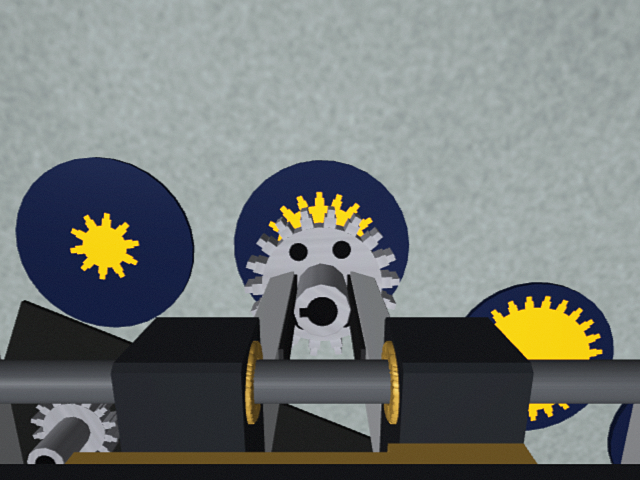

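The 18-tooth gear hangs level over plate 18 (321,245). The 10-tooth outline is at (104,245).

Call:
apply_moves:
  commands:
    - {"turn": [0,0,0],"slide": [1,1,-35],"hand": 0.1}
    - {"turn": [0,0,0],"slide": [1,1,-50],"hand": 0.1}
    - {"turn": [0,0,0],"slide": [1,1,-58],"hand": 0.1}
    - {"turn": [0,0,0],"slide": [1,1,-58],"hand": 0.1}
    - {"turn": [0,0,0],"slide": [1,1,-58],"hand": 0.1}
    - {"turn": [0,0,0],"slide": [1,1,-58],"hand": 0.6}
    - {"turn": [0,0,0],"slide": [1,1,-58],"hand": 0.6}
    - {"turn": [0,0,0],"slide": [1,1,-58],"hand": 0.6}

```text
time_s: 5.32
eef_pos: [0.6513, 0.0905, 0.0229]
tool_rot: [0.0, 0.977, 0.214, 0.001]
contact_force: [0.2, 0.7, -0.2]
grip_width: 0.0504
gripper_force: 0.0
```

Call:
apply_moves:
  commands:
    - {"turn": [0,0,0],"slide": [0,0,50],"hand": 0.6}
    - {"turn": [0,0,0],"slide": [0,0,80],"hand": 0.6}
    - {"turn": [0,0,0],"slide": [-40,-45,80],"hand": 0.6}
    - {"turn": [0,0,0],"slide": [-80,-90,80],"hand": 0.6}
    - {"turn": [0,0,0],"slide": [-120,-135,80],"hand": 0.6}
    - {"turn": [0,0,0],"slide": [-150,-185,80],"hand": 0.6}
    - {"turn": [0,0,0],"slide": [-180,-241,80],"hand": 0.6}
    - {"turn": [0,0,0],"slide": [-180,-241,80],"hand": 0.6}

```text
time_s: 6.32
eef_pos: [0.4694, -0.1539, 0.1027]
tool_rot: [0.001, 0.978, 0.211, 0.0]
contact_force: [0.3, 0.3, 0.1]
grip_width: 0.0563
gripper_force: 0.0
```

Call:
apply_moves:
  commands:
    - {"turn": [0,0,0],"slide": [0,0,0],"hand": 0.6}
    - {"turn": [0,0,0],"slide": [0,0,0],"hand": 0.6}

```text
time_s: 6.58
eef_pos: [0.4715, -0.1494, 0.1023]
tool_rot: [-0.0, 0.977, 0.215, 0.0]
contact_force: [-0.2, -0.0, -0.6]
grip_width: 0.0565
gripper_force: 0.0
```

```bash
python3 - <<'E'
from h import *
import pickle
c=shot("wrist","pics/w3.png"); pickle.dump(c,open("w3.pkl","wb")); plates(c); print(arm.read_state()["eef_pos"])
E
```

```text
plate 528 63 [173. 198.] edge [ 634.4 -220.3    4. ]
plate 334 -46 [186. 211.] edge [637.8 -80.5   4. ]
[ 0.47143072 -0.14923053  0.1021781 ]
```

View pics/w3.png

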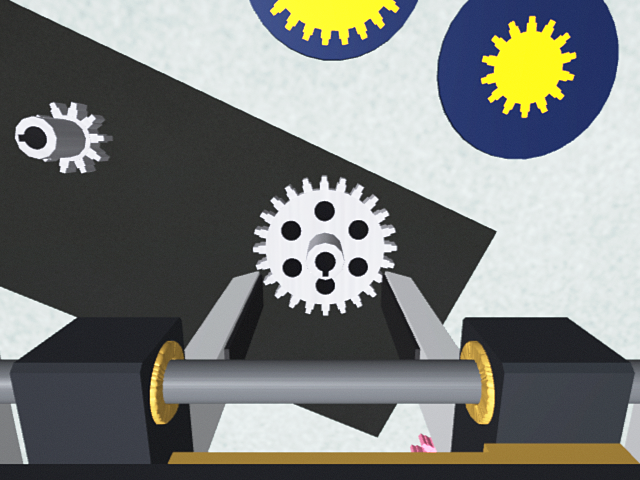

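The 24-tooth gear lies between the fingers with its bore at (325,261). The 10-tooth gear's bore is at (35,137).

```bash
python3 - <<'E'
from h import *
import pickle
c=pickle.load(open("w3.pkl","rb")); bore(c,325,261,11); bore(c,35,137,12)
E
```

```text
bore 324.97682119205297 261.50993377483445 302 [ 469.8 -152.1   46. ]
bore 34.562982005141386 137.4318766066838 389 [467.3  29.4  46. ]
```

Call:
apply_moves:
  commands:
    - {"turn": [0,0,0],"slide": [-1,-3,-50],"hand": 0.6}
    - {"turn": [0,0,0],"slide": [-1,-3,-80],"hand": 0.6}
    - {"turn": [0,0,0],"slide": [-1,-3,-80],"hand": 0.6}
    - {"turn": [0,0,0],"slide": [-1,-3,-80],"hand": 0.1}
    - {"turn": [0,0,0],"slide": [-1,-3,-80],"hand": 0.1}
    - {"turn": [0,0,0],"slide": [-1,-3,-80],"hand": 0.1}
    - {"turn": [0,0,0],"slide": [-1,-3,-80],"hand": 0.1}
    - {"turn": [0,0,0],"slide": [-1,-3,-80],"hand": 0.1}
  grip_force: 35

```text
time_s: 7.62
eef_pos: [0.4699, -0.1529, 0.0231]
tool_rot: [-0.001, 0.977, 0.213, 0.0]
contact_force: [-1.5, 4.5, 5.4]
grip_width: 0.023
gripper_force: 35.0
```

Call:
apply_moves:
  commands:
    - {"turn": [0,0,0],"slide": [0,0,40],"hand": 0.1}
    - {"turn": [0,0,0],"slide": [0,0,60],"hand": 0.1}
    - {"turn": [0,0,0],"slide": [50,22,60],"hand": 0.1}
    - {"turn": [0,0,0],"slide": [100,44,60],"hand": 0.1}
    - {"turn": [0,0,0],"slide": [150,64,60],"hand": 0.1}
    - {"turn": [0,0,0],"slide": [169,73,60],"hand": 0.1}
    - {"turn": [0,0,0],"slide": [169,73,60],"hand": 0.1}
    - {"turn": [0,0,0],"slide": [169,73,60],"hand": 0.1}

```text
time_s: 8.62
eef_pos: [0.6364, -0.0806, 0.0803]
tool_rot: [-0.001, 0.977, 0.214, -0.002]
contact_force: [-0.2, 0.3, -5.8]
grip_width: 0.0234
gripper_force: 35.0
```

```bash
python3 - <<'E'
from h import *
c=shot("wrist","pics/w4.png"); plates(c); print(arm.read_state()["eef_pos"])
E
```

```text
plate 509 313 [112. 163.]  [ 648.4 -217.     4. ]
plate 323 220 [118. 163.]  [653.9 -73.    4. ]
plate 80 114 [179. 208.] edge [652.2  89.3   4. ]
[ 0.63658578 -0.08088972  0.08073167]
```

View pics/w4.png

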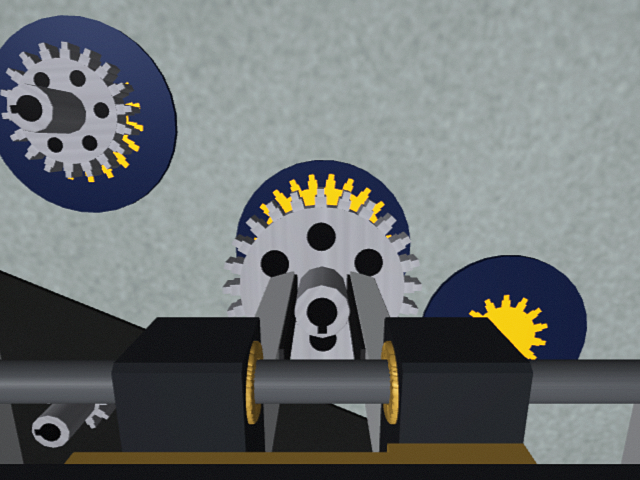

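The 24-tooth gear hangs level over plate 24, and the 18-tooth gear sits on its plate at (65,110).

Call:
apply_moves:
  commands:
    - {"turn": [0,0,0],"slide": [2,1,-35],"hand": 0.1}
    - {"turn": [0,0,0],"slide": [2,1,-50],"hand": 0.1}
    - {"turn": [0,0,0],"slide": [2,1,-58],"hand": 0.1}
    - {"turn": [0,0,0],"slide": [2,1,-58],"hand": 0.1}
    - {"turn": [0,0,0],"slide": [2,1,-58],"hand": 0.1}
    - {"turn": [0,0,0],"slide": [2,1,-58],"hand": 0.6}
    - {"turn": [0,0,0],"slide": [2,1,-58],"hand": 0.6}
    - {"turn": [0,0,0],"slide": [2,1,-58],"hand": 0.6}

```text
time_s: 9.68
eef_pos: [0.6419, -0.0798, 0.0255]
tool_rot: [0.001, 0.977, 0.214, 0.001]
contact_force: [-0.1, -0.3, -0.8]
grip_width: 0.0495
gripper_force: 0.0
```

Call:
apply_moves:
  commands:
    - {"turn": [0,0,0],"slide": [0,0,50],"hand": 0.6}
    - {"turn": [0,0,0],"slide": [0,0,78],"hand": 0.6}
    - {"turn": [0,0,0],"slide": [-50,30,78],"hand": 0.6}
    - {"turn": [0,0,0],"slide": [-100,60,78],"hand": 0.6}
    - {"turn": [0,0,0],"slide": [-150,90,78],"hand": 0.6}
    - {"turn": [0,0,0],"slide": [-174,109,78],"hand": 0.6}
    - {"turn": [0,0,0],"slide": [-174,109,78],"hand": 0.6}
    - {"turn": [0,0,0],"slide": [-174,109,78],"hand": 0.6}

```text
time_s: 10.68
eef_pos: [0.4683, 0.0289, 0.103]
tool_rot: [0.001, 0.977, 0.214, 0.001]
contact_force: [-0.3, 0.4, -0.2]
grip_width: 0.0563
gripper_force: 0.0
```

```bash
python3 - <<'E'
from h import *
import pickle
c=shot("wrist","pics/w5.png"); pickle.dump(c,open("w5.pkl","wb")); print(arm.read_state()["eef_pos"]); bore(c,325,261,11)
E
```

```text
[0.46849344 0.02870041 0.10292957]
bore 321.7647058823529 258.6102941176471 272 [467.5  28.6  46. ]
```

View pics/w5.png

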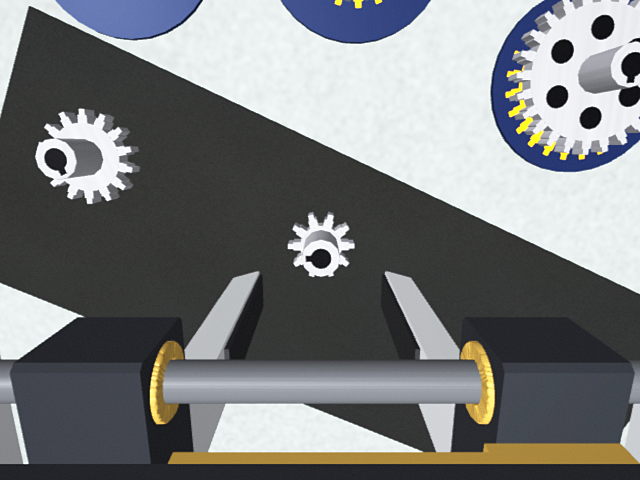

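The 10-tooth gear is centred between the fingers with its bore at (321,259). The 14-tooth gear's bore is at (56,159).

Call:
apply_moves:
  commands:
    - {"turn": [0,0,0],"slide": [-1,0,-50],"hand": 0.6}
    - {"turn": [0,0,0],"slide": [-1,0,-81],"hand": 0.6}
    - {"turn": [0,0,0],"slide": [-1,0,-81],"hand": 0.6}
    - {"turn": [0,0,0],"slide": [-1,0,-81],"hand": 0.1}
    - {"turn": [0,0,0],"slide": [-1,0,-81],"hand": 0.1}
    - {"turn": [0,0,0],"slide": [-1,0,-81],"hand": 0.1}
    - {"turn": [0,0,0],"slide": [-1,0,-81],"hand": 0.1}
    - {"turn": [0,0,0],"slide": [-1,0,-81],"hand": 0.1}
  grip_force: 25

```text
time_s: 11.72
eef_pos: [0.4666, 0.0293, 0.0221]
tool_rot: [0.0, 0.977, 0.214, 0.001]
contact_force: [-0.0, -0.3, 4.3]
grip_width: 0.0238
gripper_force: 25.0
```

```bash
python3 - <<'E'
from h import *
import pickle
c=pickle.load(open("w5.pkl","rb")); bore(c,56,159,12)
E
```

```text
bore 55.504 159.37333333333333 375 [457.6 193.8  46. ]
```

Call:
apply_moves:
  commands:
    - {"turn": [0,0,0],"slide": [0,0,40],"hand": 0.1}
    - {"turn": [0,0,0],"slide": [0,0,60],"hand": 0.1}
    - {"turn": [0,0,0],"slide": [32,48,60],"hand": 0.1}
    - {"turn": [0,0,0],"slide": [64,96,60],"hand": 0.1}
    - {"turn": [0,0,0],"slide": [96,144,60],"hand": 0.1}
    - {"turn": [0,0,0],"slide": [126,191,60],"hand": 0.1}
    - {"turn": [0,0,0],"slide": [126,191,60],"hand": 0.1}
    - {"turn": [0,0,0],"slide": [126,191,60],"hand": 0.1}

```text
time_s: 12.72
eef_pos: [0.5904, 0.2201, 0.0799]
tool_rot: [0.0, 0.977, 0.214, -0.001]
contact_force: [-1.1, 0.7, -1.7]
grip_width: 0.0238
gripper_force: 25.0
```

```bash
python3 - <<'E'
from h import *
c=shot("wrist","pics/w6.png"); plates(c); print(arm.read_state()["eef_pos"])
E
```

```text
plate 539 246 [161. 183.]  [651.9  90.5   4. ]
plate -17 209 [102. 133.] edge [522.9 429.2   4. ]
plate 323 243 [169. 174.]  [594.  220.7   4. ]
[0.59030061 0.21951132 0.08016373]
```

View pics/w6.png

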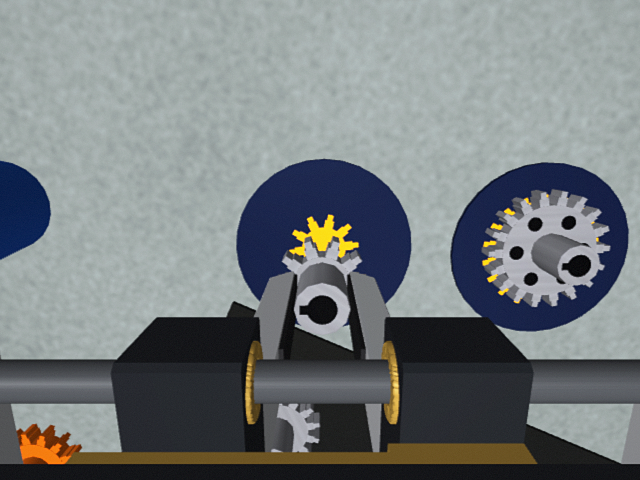

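The 10-tooth gear hangs over the 10-tooth outline at (323,243). I'll shift it +3 mm in x and lower it.

Call:
apply_moves:
  commands:
    - {"turn": [0,0,0],"slide": [2,0,-35],"hand": 0.1}
    - {"turn": [0,0,0],"slide": [2,0,-50],"hand": 0.1}
    - {"turn": [0,0,0],"slide": [2,0,-58],"hand": 0.1}
    - {"turn": [0,0,0],"slide": [2,0,-58],"hand": 0.1}
    - {"turn": [0,0,0],"slide": [2,0,-58],"hand": 0.1}
    - {"turn": [0,0,0],"slide": [2,0,-58],"hand": 0.6}
    - {"turn": [0,0,0],"slide": [2,0,-58],"hand": 0.6}
    - {"turn": [0,0,0],"slide": [2,0,-58],"hand": 0.6}

```text
time_s: 13.78
eef_pos: [0.5941, 0.2205, 0.0236]
tool_rot: [-0.0, 0.977, 0.214, 0.0]
contact_force: [-0.1, -0.1, -0.2]
grip_width: 0.0503
gripper_force: 0.0
```

Call:
apply_moves:
  commands:
    - {"turn": [0,0,0],"slide": [0,0,50],"hand": 0.6}
    - {"turn": [0,0,0],"slide": [0,0,80],"hand": 0.6}
    - {"turn": [0,0,0],"slide": [-50,-9,80],"hand": 0.6}
    - {"turn": [0,0,0],"slide": [-100,-18,80],"hand": 0.6}
    - {"turn": [0,0,0],"slide": [-135,-26,80],"hand": 0.6}
    - {"turn": [0,0,0],"slide": [-135,-26,80],"hand": 0.6}
    - {"turn": [0,0,0],"slide": [-135,-26,80],"hand": 0.6}
    - {"turn": [0,0,0],"slide": [-135,-26,80],"hand": 0.6}

```text
time_s: 14.78
eef_pos: [0.4604, 0.1947, 0.1037]
tool_rot: [0.0, 0.977, 0.214, 0.001]
contact_force: [-0.1, -0.4, -0.0]
grip_width: 0.056
gripper_force: 0.0
```

```bash
python3 - <<'E'
from h import *
c=shot("wrist","pics/w7.png"); print(arm.read_state()["eef_pos"]); bore(c,323,260,13)
E
```

```text
[0.46018773 0.19463749 0.10351647]
bore 321.3553459119497 261.57232704402514 318 [457.5 193.8  46. ]
```

View pics/w7.png

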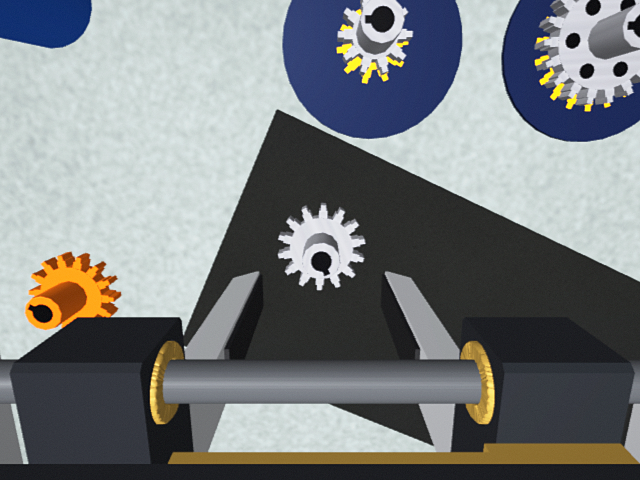

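The 14-tooth gear is between the fingers with its bore at (321,261). The 10-tooth gear stands on its plate at (373,35).

Call:
apply_moves:
  commands:
    - {"turn": [0,0,0],"slide": [-2,-1,-50],"hand": 0.6}
    - {"turn": [0,0,0],"slide": [-2,-1,-82],"hand": 0.6}
    - {"turn": [0,0,0],"slide": [-2,-1,-82],"hand": 0.6}
    - {"turn": [0,0,0],"slide": [-2,-1,-82],"hand": 0.1}
    - {"turn": [0,0,0],"slide": [-2,-1,-82],"hand": 0.1}
    - {"turn": [0,0,0],"slide": [-2,-1,-82],"hand": 0.1}
    - {"turn": [0,0,0],"slide": [-2,-1,-82],"hand": 0.1}
    - {"turn": [0,0,0],"slide": [-2,-1,-82],"hand": 0.1}

```text
time_s: 15.82
eef_pos: [0.4573, 0.1936, 0.022]
tool_rot: [-0.0, 0.977, 0.214, 0.001]
contact_force: [-1.4, 0.3, 4.0]
grip_width: 0.0236
gripper_force: 25.0
```

Call:
apply_moves:
  commands:
    - {"turn": [0,0,0],"slide": [0,0,50],"hand": 0.1}
    - {"turn": [0,0,0],"slide": [0,0,80],"hand": 0.1}
    - {"turn": [0,0,0],"slide": [0,-58,80],"hand": 0.1}
    - {"turn": [0,0,0],"slide": [0,-116,80],"hand": 0.1}
    - {"turn": [0,0,0],"slide": [0,-174,80],"hand": 0.1}
    - {"turn": [0,0,0],"slide": [0,-232,80],"hand": 0.1}
    - {"turn": [0,0,0],"slide": [20,-287,80],"hand": 0.1}
    - {"turn": [0,0,0],"slide": [50,-332,80],"hand": 0.1}

```text
time_s: 16.82
eef_pos: [0.5056, -0.1404, 0.1003]
tool_rot: [-0.001, 0.977, 0.213, -0.001]
contact_force: [0.9, -0.1, -2.0]
grip_width: 0.0234
gripper_force: 25.0
```

Call:
apply_moves:
  commands:
    - {"turn": [0,0,0],"slide": [0,0,0],"hand": 0.1}
    - {"turn": [0,0,0],"slide": [0,0,0],"hand": 0.1}

```text
time_s: 17.08
eef_pos: [0.5053, -0.138, 0.0999]
tool_rot: [-0.001, 0.977, 0.213, -0.001]
contact_force: [-0.0, 0.9, -2.9]
grip_width: 0.0234
gripper_force: 25.0
```

Call:
apply_moves:
  commands:
    - {"turn": [0,0,0],"slide": [40,-35,0],"hand": 0.1}
    - {"turn": [0,0,0],"slide": [80,-65,-10],"hand": 0.1}
    - {"turn": [0,0,0],"slide": [128,-83,-20],"hand": 0.1}
    - {"turn": [0,0,0],"slide": [128,-83,-20],"hand": 0.1}
    - {"turn": [0,0,0],"slide": [128,-83,-20],"hand": 0.1}
    - {"turn": [0,0,0],"slide": [128,-83,-20],"hand": 0.1}

```text
time_s: 17.82
eef_pos: [0.6338, -0.2202, 0.0817]
tool_rot: [-0.0, 0.977, 0.214, -0.0]
contact_force: [0.2, 0.2, -2.3]
grip_width: 0.0231
gripper_force: 25.0
```

```bash
python3 - <<'E'
from h import *
c=shot("wrist","pics/w8.png"); plates(c); print(arm.read_state()["eef_pos"])
E
```

```text
plate 323 247 [167. 172.]  [ 634.7 -220.5    4. ]
plate 123 150 [175. 197.]  [639.4 -80.1   4. ]
[ 0.6340103  -0.22059835  0.08208406]
```

View pics/w8.png

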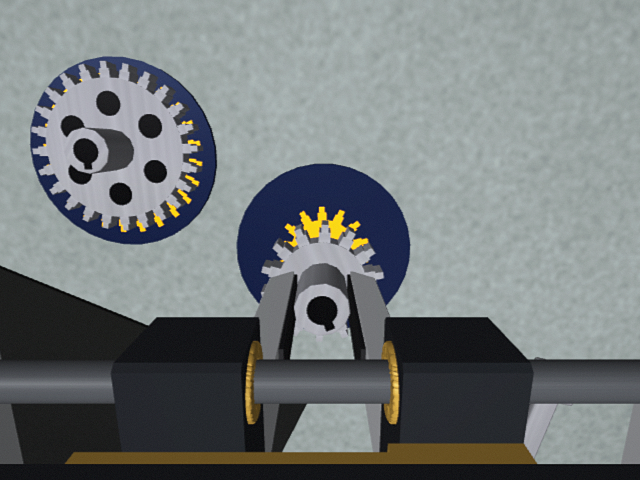

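The 14-tooth gear is centred over plate 14 (323,247), and the 24-tooth gear sits well on plate 24. I'll lower it straight down, release and retreat.

Call:
apply_moves:
  commands:
    - {"turn": [0,0,0],"slide": [0,0,-35],"hand": 0.1}
    - {"turn": [0,0,0],"slide": [0,0,-50],"hand": 0.1}
    - {"turn": [0,0,0],"slide": [0,0,-59],"hand": 0.1}
    - {"turn": [0,0,0],"slide": [0,0,-59],"hand": 0.1}
    - {"turn": [0,0,0],"slide": [0,0,-59],"hand": 0.1}
    - {"turn": [0,0,0],"slide": [0,0,-59],"hand": 0.6}
    - {"turn": [0,0,0],"slide": [0,0,-59],"hand": 0.6}
    - {"turn": [0,0,0],"slide": [0,0,-59],"hand": 0.6}

```text
time_s: 18.88
eef_pos: [0.6352, -0.2218, 0.0228]
tool_rot: [0.0, 0.977, 0.214, 0.0]
contact_force: [-0.1, 0.2, 0.6]
grip_width: 0.0499
gripper_force: 0.0
```

Call:
apply_moves:
  commands:
    - {"turn": [0,0,0],"slide": [0,0,50],"hand": 0.6}
    - {"turn": [0,0,0],"slide": [0,0,110],"hand": 0.6}
    - {"turn": [0,0,0],"slide": [-50,0,150],"hand": 0.6}
    - {"turn": [0,0,0],"slide": [-100,0,160],"hand": 0.6}
    - {"turn": [0,0,0],"slide": [-150,0,160],"hand": 0.6}
    - {"turn": [0,0,0],"slide": [-200,0,160],"hand": 0.6}
    - {"turn": [0,0,0],"slide": [-220,0,160],"hand": 0.6}
    - {"turn": [0,0,0],"slide": [-220,0,160],"hand": 0.6}

```text
time_s: 19.88
eef_pos: [0.414, -0.2216, 0.1826]
tool_rot: [0.0, 0.977, 0.213, 0.0]
contact_force: [0.4, -1.2, -0.5]
grip_width: 0.0565
gripper_force: 0.0
```

```bash
python3 - <<'E'
from h import *
c=shot("scene","pics/s2.png"); cv2.imwrite("pics/s2c.png",cv2.resize(c["frame"][130:380,80:560,::-1],(800,417)))
E
```

```text
(no output)
```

View pics/s2c.png

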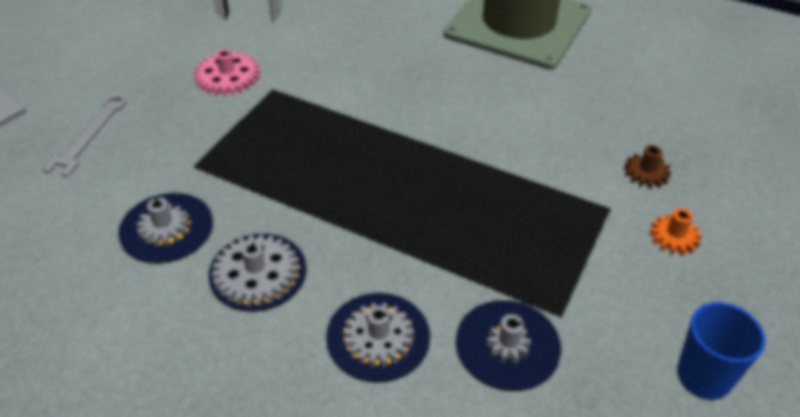

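All four gears stand flat on their own plates. In the crop, 14 is at (165,222), 24 at (257,270), 18 at (378,335) and 10 at (509,340). The cup and wrench are where they were.

```bash
python3 -c "
from bench import arm; print(arm.job_done())"
```

```text
the job is handed in; nothing more can be done
None
```

All four gears are on the plates with matching tooth counts, flat, hub up and released. The cup and wrench were not disturbed, and the job was handed in at about 20 s, with no verdict returned.

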